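# Fit the snap ring on a magnifier-lamp post with snap-ring pliers

## Robot

A 6-joint arm with a two-finger parallel gripper is mounted at the origin on the work surface. World frame = base frame: x ahead of the robot, y to its left, z up, the work surface at z = 0. Lengths are in m, angles in rad, forces in N, time in s.
With the tool pointing down it reaches from about 0.375 to 0.975 m from the base axis. Payload 3.8 kg.
Tool frame: the origin (TCP) lies midway between the tips of the shut fingers; the grasp point (between the pads) lies 19 mm behind it; x points along the fingers, y is the direction in which the jaws open and shut, and the axes are right-handed (so a half turn about x gives the same grasp; the last joint's range is limited). The gripper opens to 88 mm and grips with 3 to 60 N. Pads are 18 mm wide; open, the fingers measure 123 mm over their backs; the gripper's body (75 mm by 187 mm) begins 45 mm behind the grasp point.
Start: joints at [-1.24, 0.264, 1.604, -0, 1.274, -0.037], TCP at [0.243, -0.63, 0.239] pointing down, gripper open.
Joint ranges: [-2.63, 2.63], [-0.94, 2.18], [0.31, 2.57], [-1.31, 4.45], [0, 2.66], [-2.55, 2.55]. Speed limits (rad/s): [2.57, 2.57, 3.14, 3.14, 3.14, 3.14].

## Interface

Orientations are given as a rotation vector (axis times angle).
In Python, from cell import manip, inverse_kinematics, cams, order gives the robot as it stands. Calls block until the motion is done:
- manip.move_pose(position, orientation): joint-space move of the TCP to a pose.
- manip.move_linear(position, rate=0.15, rot=None): straight line of the TCP; rot=None keeps the orientation; rate is the mean speed in m/s.
- manip.set_joints(angles): joint-space move.
- manip.set_gripper(opening, force=None): finger opening in m; force is the grip in N (None keeps the last); returns when the fingers have stopped.
- manip.dwell(seconds).
- inverse_kinematics(position, orientation): joint angles nearest the present ones, or None.
- manip.state(): the state.
- cams.capture(name): name is "scene" or "top"; returns a dict with "image" (384x512x3 uint8, blue, green, red), "z_map" (384x512 float32, m along the optical axis (not along the pixel's ray), 0 where there is no reading), "intrinsics" (3x3 intrinsics, pixels), "position" and "orientation" of the camera in the world. Camera axes: x right, y down, z forward; pixel columns grow to the right and rows downward; lengths in m; the calibration is good to about 2 mm. A picture is of the moment at which its call begins.
A pose or a line that the arm cannot do raises manip.IKError and nothing moves.
- order.close_job(): hands the job in, once; it reports no verdict.
The state is a dict: "clock": time; "joint_pos": joint angles; "joint_velocities": joint speeds; "tau": joint torques, N m; "tool_pos": TCP position; "tcp_rot": TCP orientation; "contact_force": force on the tool from outside, world axes, zero at the start; "moment": the same for the moment, N m; "gripper_width": finger opening in m.
Only numpy, scipy, OpenCV 4.12 (cv2) and the standard library are available. Lean on these libraries where they do the work, as an engineer would, in place of code of your own. Each camera call takes 0.05 s, during which the arm holds its last target. There are 200 camera calls.

## Task

Fit the snap ring lying on the green cutting mat to the steel post of the magnifier-lamp bracket, so that the lamp arm cannot lift off: take the snap-ring pliers from the wooden block, pick the ring up by its two eyes, spread it just enough to pass, slide it down the post, pressing the sprung white washer down with it until the groove is free, and let it close fully into the groove. Work gently: handle the ring only with the pliers, do not force or over-spread it, and leave the other things on the bench alone. Finish by putting the pliers back upright in the slot of the block.

Things in the scene. Friction and masses are not known exactly. Their poses are not given: they have to be found in the camera images.
- pliers: External snap-ring pliers, 142 mm long, steel with black grips, standing nose down, handles up, in the slot of the wooden block. Origin: the pivot, centre of the steel joint housing (x 14, y 40, z 20 mm). z up to the handles, y from handle to handle, x the thin way; a half turn about z changes nothing. Squeezing the handles spreads the tips, a spring closes them. 0.15 kg.
- plier_grip (a point): Where to squeeze, along y: midway between the crowns (widest line) of the two grips, 62 mm above the pivot. Grips are 14 mm thick in x, 8 mm in y, with free tops 24 mm above this point. Width over the crowns = 55 - 124 a mm, a being plier_a; squeezing force about 12 N when free, 15 N at a = 0.04, 35 N at a = 0.25 with the ring spread.
- plier_a (a joint): Turn a of each half of the pliers, rad: 0 free, grows as the handles are squeezed; both halves turn alike. The two tip pins stand 15 + 106 a mm apart: 19 mm at a = 0.04, where they fit the eyes of the closed ring. The roughened pins slant outward by 0.04 + a rad, so that they hold a ring spread by 0.1 rad or more by its own spring, and none that is merely hooked.
- tip_a (a point): Centre of the flat shoulder at the end of the +y jaw, 52 mm below the pivot; 7 mm in x, 9 mm in y. From it a round-ended pin, 3.2 mm thick and 4.4 mm long, points down: in an eye, the shoulder rests on the ring's top face.
- tip_b (a point): The same on the -y jaw.
- stand: Beech tool block, 90 (x) by 80 (y) by 58 mm high, fixed, with a slot in the middle of its top. Origin: centre of its underside.
- slot (a point): Centre of the slot's mouth on the block's top face, 58 mm above the bench; frame as the block's. The slot is 18 mm (x) by 34 mm (y) and 50 mm deep. The pliers stand in it with the underside of their housing flat on the top face, so their pivot is 10 mm above this point, y along the slot.
- mat: Green cutting mat, 110 by 110 by 3 mm, fixed. Origin: centre of its underside.
- ring: Snap ring (external retaining ring), dark steel, 4.5 mm thick, 45 g, flat on the mat. Inside 31.8 mm across when closed, rim 6 mm wide, gap towards its own +x between two round eyes. Origin: centre of the closed ring on its underside; z up; the frame goes with the ring's back, where its two stiff, springy arms bend. Pressing it with over 20 N on the mat or 28 N on the post or washer spoils it.
- eye_a (a point): Centre of the eye on the ring's +y side, on its top face: 25.5 mm ahead (+x) of the ring's origin and 9.5 mm beside it (+y) when closed. The eye is 12 mm across with a through hole of 5.6 mm.
- eye_b (a point): The same for the other eye, on the -y side; 19 mm from eye_a when closed.
- ring_a (a joint): Opening of the ring's +y arm, rad: 0 closed. 0.1 rad moves its eye 4.2 mm outward (about 5 N at the eye; 7 N at 0.22). From 0.16 rad on each arm it passes the post (0.20 to 0.24 is easy), with the line through both eyes 22.8 / 21.8 / 21.2 / 20.7 mm from the post's axis at 0.16 / 0.20 / 0.22 / 0.24, and 25.5 mm when closed: let the eyes move out as it closes. Over 0.30 rad it is over-spread.
- ring_b (a joint): The same for the -y arm.
- bracket: Bench bracket of a magnifier lamp: fixed grey base plate (100 by 100 by 10 mm) with a column; on it the grey hub (62 mm across) with the lamp arm (18 mm tube along +x, 38 mm up, to a round head 290 mm away), a sprung white washer (68 mm across) and the steel post. The hub is clamped at an unknown height: all of it up to 7 mm higher or lower than said. Origin: under the post's axis.
- groove (a point): On the post's axis at the nominal height of the groove's lower side, 60 mm above the bench (really 53 to 67). Groove 31.4 mm across, 5.5 mm high; above it the post is 35 mm across for 3 mm, then tapers in 3 mm to its 29 mm top. A spring lifts the washer's top 3.5 mm above the groove's lower side; 5 N starts it, 12 N presses it level, on its stop. The ring must be pressed so far to close in.
- pinbox: Clear plastic box of map pins, 90 by 65 by 34 mm; a bystander. Origin: centre of its underside.
- clip: Black bulldog clip, about 75 by 68 by 17 mm; a bystander. Origin: centre of its underside.
- marker: White marker pen with a red cap, about 130 mm long and 16 mm thick, lying; a bystander. Origin: under the middle of its white barrel.

How it is judged:
On the way, in this order (a step that is already met when the one before it is completed fails the run):
1. the ring is lifted off the mat by the pliers and held spread (z of ring in the frame of mat above 0.02 m and contact force between pliers and ring above 0.5 N and value of joint each of ring_a, ring_b above 0.02 rad), for 0.2 s.
2. the ring has closed into the groove of the post, flat, with the sprung washer held down under it (horizontal distance between ring and bracket below 0.0025 m and z of ring in the frame of bracket between 0.051 and 0.069 m and angle between the z axis of ring and the z axis of bracket, either way round below 0.05 rad and value of joint each of ring_a, ring_b below 0.04 rad and contact force between ring and bracket above 8 N), for 0.2 s.
At the end, for the whole second after the job is handed in: Ring closed (arms under 0.04 rad) in the groove: within 2.5 mm of the post axis, 51 to 69 mm above the bench, flat within 0.05 rad, loaded by the sprung washer (over 8 N). Pliers upright (0.1 rad) in the slot: pivot within 6 mm (x), 10 mm (y) of its centre, 6 to 14 mm over the block. At rest (all of step 2 and x of pliers in the frame of slot between -0.006 and 0.006 m and y of pliers in the frame of slot between -0.01 and 0.01 m and z of pliers in the frame of slot between 0.006 and 0.014 m and angle between pliers's own z axis and vertical below 0.1 rad and linear speed of each of pliers, ring below 0.02 m/s); the robot touches nothing.
It fails at once if the ring is over-spread (an arm opened beyond 0.30 rad) (value of joint any of ring_a, ring_b above 0.3 rad).
It fails at once if the ring is pressed hard on the mat (over 20 N) (contact force between ring and mat above 20 N).
It fails at once if the work is forced: the ring or the pliers on the bracket (post, washer) with over 28 N (contact force between any of ring, pliers and bracket above 28 N).
It fails at once if the fingers handle the ring (contact force between the fingers and ring above 1 N).
It fails at once if a bystander (pin box, clip or marker) is shifted by over 20 mm (distance of any of pinbox, clip, marker from where it was at the start of the episode above 0.02 m).
It also fails if it takes over 64 s, if anything falls off the work surface, if the arm or the gripper's body presses on something with over 40 N, if the wrist force passes 120 N, or if a joint passes its speed limit or range.

## Working session

There is one attempt and no reset: what is moved stays moved. The work goes in short steps, each a Python script; the robot and the scene stay as the last script left them, time stands still between calls to the robot, and variables do not carry over. Pictures are saved under pics/ and viewed, about 8 in all and at most 12, crops included, and the job is handed in when it is done.

```bash
ls; mkdir -p pics; python3 - <<'E'
from cell import manip,cams
import cv2,numpy as np
for n in("scene","top"):
    c=cams.capture(n); cv2.imwrite(f"pics/{n}0.png",cv2.resize(c["image"],(800,600),interpolation=cv2.INTER_CUBIC)); np.savez(f"{n}0.npz",**c)
    print(n,c["intrinsics"].tolist(),c["position"],c["orientation"])
print(manip.state())
E
```

```text
pics
scene [[488.2507643851554, 0.0, 258.45846447655254], [0.0, 488.2507643851554, 195.9616380126898], [0.0, 0.0, 1.0]] [1.10355779 0.5281397  0.8640493 ] [-0.94939915 -2.4668941   1.06270756]
top [[401.44465990888744, 0.0, 256.5788698125431], [0.0, 401.44465990888744, 190.20501336950068], [0.0, 0.0, 1.0]] [ 0.41534435 -0.07945603  1.15745491] [-2.18347952  2.13788542 -0.11286446]
{'clock': 0.1, 'joint_pos': array([-1.23992648e+00,  2.64678825e-01,  1.60521527e+00,  3.66868532e-06,
        1.27369907e+00, -3.68884367e-02]), 'joint_velocities': array([-0.00035928, -0.00234016, -0.00457712,  0.00092577, -0.00172779,
       -0.00160261]), 'tau': array([ 2.01446996e-04, -5.03618217e+01, -3.58070648e+01,  7.31356605e-02,
        2.33570533e-02, -4.33761716e-05]), 'tool_pos': array([ 0.24248018, -0.62926563,  0.2375238 ]), 'tcp_rot': array([ 2.02119133,  0.37799035, -2.02178664]), 'contact_force': array([-0.55994398, -0.24820994,  0.50899835]), 'moment': array([-0.051454  , -0.0219177 ,  0.01153866]), 'gripper_width': 0.08796895574490997}
```

View pics/scene0.png

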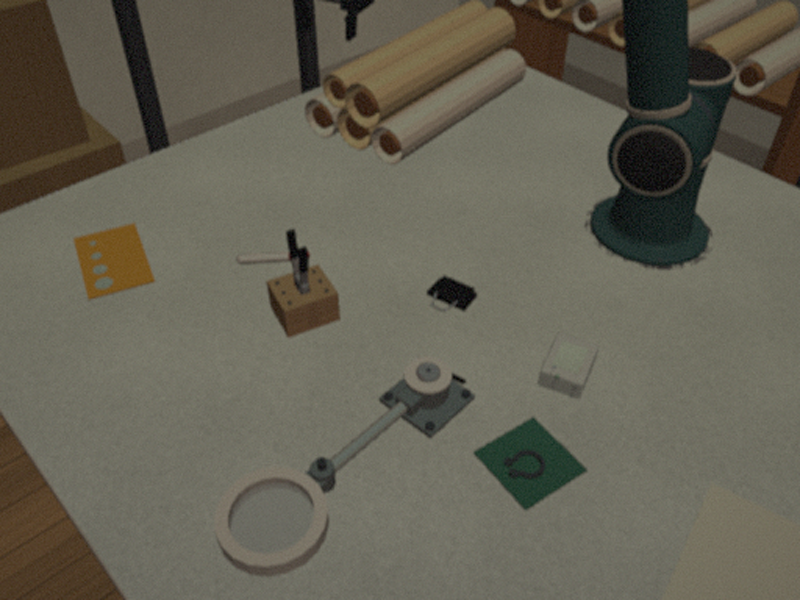

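View pics/top0.png

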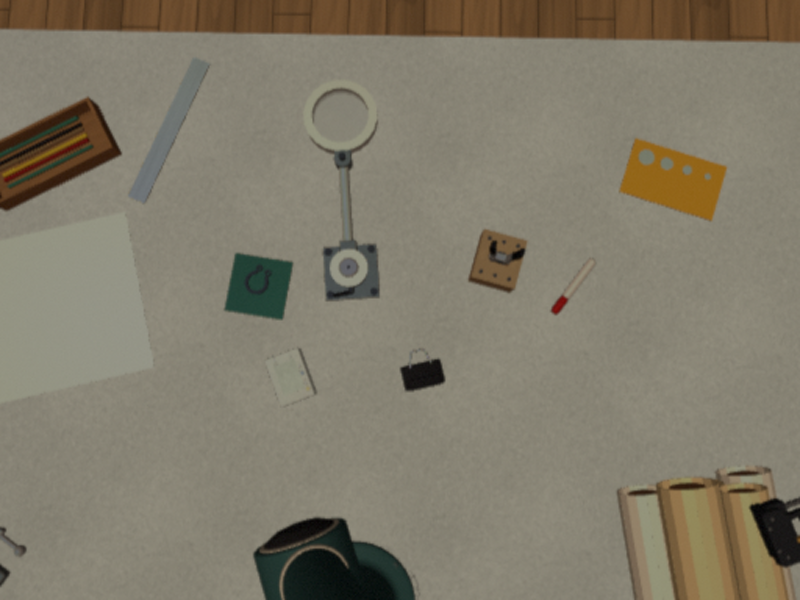

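The top view (shown at 1.5625x) has +x up and +y left. The ring is on the mat at about (258,280), the post and washer at (349,267), the pliers in the block at (503,250), the clip at (423,374), the pinbox at (291,377) and the marker at (573,286). The scene view agrees: mat (530,462), washer (428,375), pliers (298,260).

```bash
cat > h.py <<'E'
import numpy as np,cv2
from scipy.spatial.transform import Rotation as R
from cell import manip,cams,inverse_kinematics,order
def grab(n,k=6):
    cs=[cams.capture(n) for _ in range(k)]
    c=dict(cs[0]); c["image"]=np.mean([x["image"].astype(float) for x in cs],0)
    z=np.array([x["z_map"] for x in cs]); z[z==0]=np.nan; c["z_map"]=np.nanmedian(z,0); return c
def Rc(c):
    o=np.asarray(c["orientation"]); return R.from_rotvec(o).as_matrix() if o.shape==(3,) else o
def cast(c,uv,z):
    K=c["intrinsics"]; uv=np.atleast_2d(uv)
    d=(Rc(c)@np.linalg.inv(K)@np.c_[uv,np.ones(len(uv))].T).T
    p=c["position"]; return p+d*((z-p[2])/d[:,2])[:,None]
def proj(c,P):
    q=(Rc(c).T@(np.atleast_2d(P)-c["position"]).T).T; q=(c["intrinsics"]@q.T).T; return q[:,:2]/q[:,2:]
def cloud(c):
    h,w=c["z_map"].shape; u,v=np.meshgrid(np.arange(w),np.arange(h))
    d=np.c_[u.ravel(),v.ravel(),np.ones(h*w)]@np.linalg.inv(c["intrinsics"]).T*c["z_map"].reshape(-1,1)
    return (d@Rc(c).T+c["position"]).reshape(h,w,3)
def crop(c,u0,v0,u1,v1,s,gain=1.8):
    return cv2.resize(np.clip(c["image"][v0:v1,u0:u1]*gain,0,255).astype(np.uint8),None,fx=s,fy=s,interpolation=cv2.INTER_CUBIC)
E
python3 - <<'E'
from h import *
for n in("top","scene"):
    c=grab(n); np.savez(n+"1.npz",**c)
    im=c["image"]; b,g,r=[im[...,i] for i in range(3)]; P=cloud(c)
    # mat
    hsv=cv2.cvtColor(im.astype(np.uint8),cv2.COLOR_BGR2HSV)
    m=((g>1.3*r)&(g>30)).astype(np.uint8)
    cand=[]
    cs,_=cv2.findContours(cv2.morphologyEx(m,cv2.MORPH_OPEN,np.ones((3,3))),cv2.RETR_EXTERNAL,cv2.CHAIN_APPROX_NONE)
    for k in cs:
        if cv2.contourArea(k)<400: continue
        w=cast(c,k[:,0].astype(float),.003)
        rc=cv2.minAreaRect(w[:,:2].astype(np.float32)*1000); 
        print(n,"green",np.round(rc[0],1),np.round(rc[1],1),round(rc[2],1))
        if abs(rc[1][0]-110)<12:
            mk=np.zeros_like(m); cv2.drawContours(mk,[cv2.convexHull(k)],-1,1,-1); mk=cv2.erode(mk,np.ones((7,7)))
            G=g.copy(); med=np.median(g[mk>0]); print("g med",med,"min",g[mk>0].min())
            wgt=np.clip(med-g-0.15*med,0,None)*mk
            ys,xs=np.nonzero(wgt); ww=wgt[ys,xs]; W=cast(c,np.c_[xs,ys].astype(float),.0052)
            ct=(W*ww[:,None]).sum(0)/ww.sum(); print("ring wcentroid",ct*1000,len(ww))
    # washer: bright pts at height .05-.075 near
    z=P[...,2]
    sel=(z>.045)&(z<.08)&(P[...,0]>.35)&(P[...,0]<.75)&(np.abs(P[...,1])<.25)
    lab,st,cc=cv2.connectedComponentsWithStats(sel.astype(np.uint8))[1:]
    for i in range(1,len(st)):
        if st[i,4]>30:
            q=P[lab==i]; print(n,"blob",st[i],np.round(np.median(q,0),4),np.round(q.min(0),3),np.round(q.max(0),3))
t=dict(np.load("top1.npz")); s=dict(np.load("scene1.npz"))
A=np.vstack([np.hstack([crop(t,140,155,200,210,6),crop(t,195,145,255,200,6)]),np.hstack([crop(t,290,140,350,195,5),])[:,:] if 0 else np.hstack([crop(t,290,140,350,195,6),crop(s,160,140,220,195,6)])])
cv2.imwrite("pics/c1.png",cv2.resize(A,None,fx=.85,fy=.85))
cv2.imwrite("pics/c2.png",np.hstack([crop(s,295,260,385,330,4),crop(s,235,220,325,290,4)]))
E
```

```text
top green [ 61.4 -51.8] [140.   45.4] 48.8
top green [560.9 195.6] [106.9 106.2] 82.1
g med 65.0 min 35.333333333333336
ring wcentroid [571.09072384 197.25243738   5.2       ] 132
top blob [301 147  23  37 530] [ 0.6041 -0.2231  0.0578] [ 0.563 -0.25   0.045] [ 0.664 -0.193  0.079]
top blob [211 154  24  30 485] [0.5895 0.0243 0.0582] [ 0.556 -0.007  0.045] [0.64  0.057 0.068]
scene green [562.9 194. ] [106.5 106.8] 82.0
g med 59.5 min 29.833333333333332
ring wcentroid [573.79722542 195.22475709   5.2       ] 230
scene green [-11.6   9.5] [201.7 240.1] 57.8
scene green [-357.6 -141. ] [264.1  96.8] 40.8
scene green [-696.2 -407.4] [655.6  89.5] 35.4
scene blob [177 174  40  28 618] [ 0.6193 -0.2225  0.0585] [ 0.566 -0.25   0.045] [ 0.667 -0.195  0.079]
scene blob [254 228  35  32 726] [0.6006 0.0267 0.0587] [ 0.557 -0.012  0.045] [0.644 0.055 0.068]
```

View pics/c1.png

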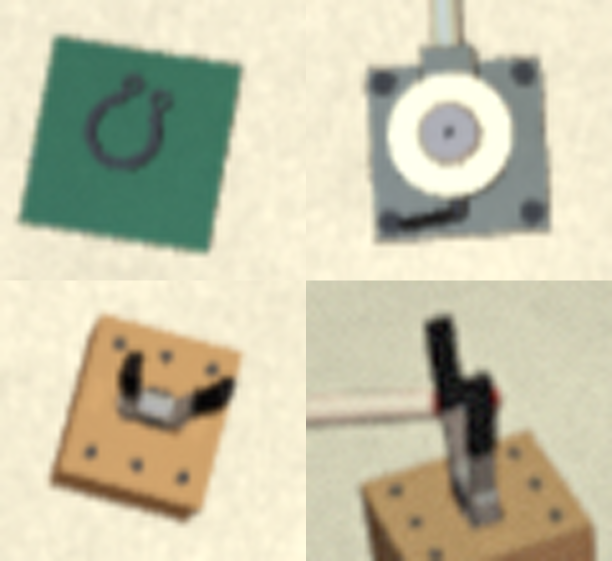

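View pics/c2.png

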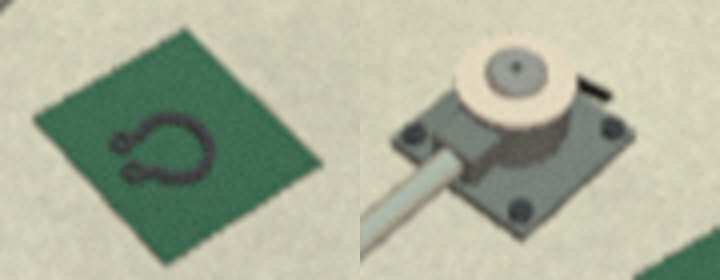

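Crops: in the top view the eyes are at about px (166.1,171.7) and (171.4,174.8), with the gap towards +x and a little towards -y. The post is at (223,170). The pliers' grips run along the block's 80 mm side. The clamp lever (black) is on the hub's robot side, well below the washer.

```bash
cat > meas.py <<'E'
from h import *
from scipy.optimize import least_squares
def ring(c,zt=.0052,box=None):
    im=c["image"]; g=im[...,1]; r=im[...,2]
    m=((g>1.3*r)&(g>30)).astype(np.uint8)
    P0=proj(c,[[.562,.195,.003]])[0]
    lab=cv2.connectedComponents(m)[1]; l=lab[int(P0[1])-12:int(P0[1])+13,int(P0[0])-12:int(P0[0])+13]; l=np.bincount(l[l>0]).argmax()
    k=cv2.findContours((lab==l).astype(np.uint8),cv2.RETR_EXTERNAL,cv2.CHAIN_APPROX_NONE)[0][0]
    mk=np.zeros_like(m); cv2.drawContours(mk,[cv2.convexHull(k)],-1,1,-1); mk=cv2.erode(mk,np.ones((7,7)))
    med=np.median(g[mk>0]); w=np.clip(.85*med-g,0,None)*mk; ys,xs=np.nonzero(w); w=w[ys,xs]
    W=cast(c,np.c_[xs,ys].astype(float),zt)[:,:2]*1000
    ct=(W*w[:,None]).sum(0)/w.sum(); d=np.array([.9,-.3])
    for _ in range(30):
        rel=W-ct; s=(np.linalg.norm(rel,axis=1)<23)&(np.linalg.norm(rel,axis=1)>13)&(rel@d<15)
        f=lambda p:np.sqrt(w[s])*(np.linalg.norm(W[s]-p,axis=1)-18.9)
        ct=least_squares(f,ct).x
        rel=W-ct; e=(rel@d>19.5)&(np.linalg.norm(rel,axis=1)<36); ec=(rel[e]*w[e,None]).sum(0)/w[e].sum(); d=ec/np.linalg.norm(ec)
    y=np.array([-d[1],d[0]]); E=rel[e]; E_=[ (E[q]*w[e][q,None]).sum(0)/w[e][q].sum() for q in(E@y>0,E@y<0)]
    return ct,np.arctan2(d[1],d[0]),np.linalg.norm(ec),np.array([[v@d,v@y] for v in E_])
if __name__=="__main__":
    for n in("top","scene"):
        c=dict(np.load(n+"1.npz")); im=c["image"]; P=cloud(c); z=P[...,2]
        print(n,"ring",*[np.round(v,3) for v in ring(c)])
        b,g,r=[im[...,i] for i in range(3)]
        q=P[(np.abs(z-.058)<.005)&(r>1.3*b)&(P[...,0]>.5)&(P[...,0]<.7)&(P[...,1]<-.15)&(P[...,1]>-.32)]
        rc=cv2.minAreaRect(q[:,:2].astype(np.float32)*1000); print("block",np.round(rc[0],1),np.round(rc[1],1),round(rc[2],1),"z",np.median(q[:,2]))
        near=(np.hypot(P[...,0]-.595,P[...,1]-.025)<.05)
        wm=near&(im.min(2)>np.percentile(im.min(2)[near],70))&(z>.045)
        zw=np.median(z[wm]); k=cv2.findContours(wm.astype(np.uint8),cv2.RETR_EXTERNAL,cv2.CHAIN_APPROX_NONE)[0]; k=max(k,key=cv2.contourArea)
        W=cast(c,cv2.convexHull(k)[:,0].astype(float),zw)[:,:2]*1000
        o=least_squares(lambda p:np.linalg.norm(W-p[:2],axis=1)-p[2],[600,25,34]).x
        pt=P[np.hypot(P[...,0]-o[0]/1e3,P[...,1]-o[1]/1e3)<.011]
        print("washer z",zw,"circle",np.round(o,1),"posttop z",np.median(pt[:,2]))
        pz=z[(P[...,0]>.5)&(P[...,0]<.62)&(P[...,1]>.15)&(P[...,1]<.25)]; print("mat z",np.nanmedian(pz))
        hb=(im.max(2)<35)&(z>.11)&(P[...,0]>.55)&(P[...,0]<.7)&(P[...,1]<-.15)&(P[...,1]>-.32)
        n_,lab,st,cc=cv2.connectedComponentsWithStats(hb.astype(np.uint8))
        for i in range(1,n_):
            if st[i,4]>8: q=P[lab==i]; print("grip",st[i,4],np.round(q.mean(0)*1e3,1),np.round(q.min(0)*1e3),np.round(q.max(0)*1e3))
E
python3 meas.py
```

```text
top ring [567.219 199.186] -0.434 25.261 [[ 25.663   8.041]
 [ 24.733 -10.576]]
block [ 611.  -242.3] [80.1 90.2] 75.5 z 0.057781111194151746
washer z 0.057859827235942296 circle [590.4  24.6  32. ] posttop z 0.06603390275693033
mat z 0.0027619312232201043
grip 21 [ 613.4 -219.6  141.9] [ 610. -226.  112.] [ 621. -215.  155.]
grip 28 [ 604.6 -261.   137.1] [ 599. -266.  112.] [ 611. -257.  156.]
scene ring [569.126 197.407] -0.485 25.452 [[25.435  9.285]
 [25.469 -9.832]]
block [ 613.5 -244.6] [81.1 89.8] 75.3 z 0.05863032284818476
washer z 0.05871454123266895 circle [591.5  22.1  33.9] posttop z 0.06680532966055985
mat z 0.0037686498552016445
grip 142 [ 615.3 -242.7  132.4] [ 604. -268.  110.] [ 627. -218.  155.]
```

Measurements match the given sizes: block 80x90, washer radius about 34, eyes 25.4 mm ahead and 19.1 mm apart. The groove's lower side is at about 54.6 mm, from both the washer top and the post top. The two cameras differ by about 2 mm, and I'll remove that by viewing the plier tips next to the ring. Next I grasp the pliers.

```bash
cat >> h.py <<'E'
def rot(th):  # tool down, tool y at world angle th
    x=np.array([0,0,-1.]); y=np.array([np.cos(th),np.sin(th),0]); return R.from_matrix(np.c_[x,y,np.cross(x,y)]).as_rotvec()
def st(tag=""):
    s=manip.state(); print(tag,"t%.2f"%s["clock"],"tcp",np.round(s["tool_pos"]*1e3,2),"F",np.round(s["contact_force"],2),"M",np.round(s["moment"],2),"w%.2f"%(s["gripper_width"]*1e3)); return s
E
python3 - <<'E'
from h import *
s=st("start"); print(R.from_rotvec(s["tcp_rot"]).as_matrix()[:,1])
th=np.radians(75.4); p=np.array([.612,-.2435,.20])
for t in(th,th-np.pi):
    q=inverse_kinematics(p,rot(t)); q2=inverse_kinematics([.57,.2,.15],rot(t-.22)); print(t,q,q2)
    if q is not None and q2 is not None and abs(q[5])<2.4 and abs(q2[5])<2.4: best=t if 'best' not in dir() or abs(q[5])<abs(bq) else best; bq=q[5]
print("use",best)
manip.move_pose(p,rot(best)); st("above")
manip.move_linear([p[0],p[1],.111],rate=.12); st("down")
manip.set_gripper(.0500,30); st("grip")
manip.dwell(.2); st()
open("th","w").write(str(best))
E
```

```text
start t0.70 tcp [ 242.7  -629.86  238.75] F [ 0.19  0.27 -0.53] M [-0.04  0.04  0.  ] w88.16
[ 3.59556672e-01 -9.33123248e-01  6.42032257e-05]
1.3159782560037245 [-4.16486739e-01  2.58705479e-01  1.68291720e+00 -4.44089210e-16
  1.19996997e+00 -1.73246500e+00] [ 0.29622397  0.20106616  1.85074763  0.          1.08977887 -0.79975429]
-1.8256143975860686 [-0.41648674  0.25870548  1.6829172   0.          1.19996997  1.40912766] [0.29622397 0.20106616 1.85074763 0.         1.08977887 2.34183836]
use -1.8256143975860686
above t2.63 tcp [ 611.78 -244.31  200.13] F [ 0.28 -0.42 -0.09] M [0.09 0.05 0.02] w88.28
down t3.52 tcp [ 612.61 -243.88  111.81] F [-0.3   0.21  1.38] M [ 0.04 -0.03 -0.  ] w87.80
grip t4.23 tcp [ 612.59 -243.96  111.97] F [-1.47 -1.11  4.79] M [-0.04  0.15 -0.01] w50.16
 t4.43 tcp [ 612.6  -243.94  111.95] F [-0.41 -2.02  5.29] M [-0.06  0.09 -0.01] w50.40
```

```bash
python3 - <<'E'
from h import *
th=float(open("th").read())
p=np.array([.612,-.2435])
manip.move_linear([p[0],p[1],.190],rate=.12); st("lift")
psi=-.46; d=np.array([np.cos(psi),np.sin(psi)]); em=np.array([.5682,.1983])+.02545*d
th2=psi+np.pi/2-np.pi
manip.move_pose([em[0],em[1],.19],rot(th2)); st("over")
manip.move_linear([em[0],em[1],.125],rate=.12); manip.dwell(.2); st("hover")
c=grab("scene",8); np.savez("scene2.npz",**c); t=grab("top",4); np.savez("top2.npz",**t)
u,v=proj(c,[[em[0],em[1],.03]])[0].astype(int); print(u,v)
a=crop(c,u-40,v-40,u+40,v+40,7); cv2.imwrite("pics/h2.png",a)
for off in(-1,1):
    e=np.array([*(em+off*.0095*np.array([-d[1],d[0]])),.125-.0955]); print("exp shoulder px in crop",(proj(c,[e])[0]-[u-40,v-40]+.5)*7)
E
```

```text
lift t5.24 tcp [ 611.3  -243.14  188.86] F [-0.91  1.05 -1.47] M [0.03 0.04 0.  ] w50.22
over t6.83 tcp [591.31 186.11 189.87] F [-0.17  0.   -1.72] M [ 0.05  0.02 -0.03] w50.12
hover t7.72 tcp [591.94 187.25 126.36] F [ 0.29  0.4  -0.81] M [ 0.08 -0.06  0.  ] w50.09
328 292
exp shoulder px in crop [274.94144041 262.44146854]
exp shoulder px in crop [299.07148398 313.92533222]
```

View pics/h2.png

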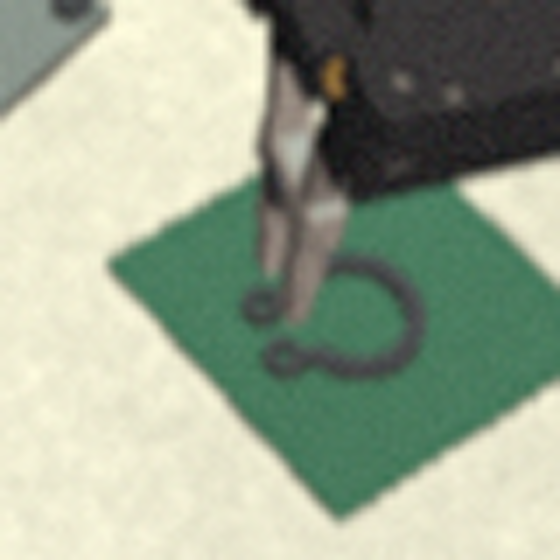

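The crop shows the ring's eyes at about (262,307) and (285,358), and the plier tips ending near (270,275) and (295,322). That is close to prediction, shifted about 0.7 px left. I'll refine this to sub-pixel numerically.

```bash
python3 - <<'E'
from h import *
from meas import ring
c=dict(np.load("scene2.npz")); u0,v0=288,252
z=[]
for _ in range(10):
    z.append(manip.state()["tool_pos"]); manip.dwell(.02)
z=np.array(z); print("tcp mean",z.mean(0)*1e3,"sd",z.std(0)*1e3)
im=crop(c,u0,v0,368,332,7,1.0).astype(float); b,g,r=[im[...,i] for i in range(3)]; L=im.mean(2)
m=(r>.9*g)&(L>55)
for y in range(225,345,5):
    xs=np.nonzero(m[y,240:360])[0]+240
    runs=np.split(xs,np.nonzero(np.diff(xs)>1)[0]+1) if len(xs) else []
    print(y,[(int(a[0]),int(a[-1])) for a in runs])
print(np.round(L[280:340:6,296].tolist()),np.round((r/g)[280:340:6,296],2))
ct,psi,_,_=ring(dict(np.load("scene1.npz"))); d=np.array([np.cos(psi),np.sin(psi)]); n=np.array([-d[1],d[0]])
for s in(1,-1):
    e=(ct+25.5*d+s*9.5*n)/1e3; print("eye",s,e*1e3,"crop px",(proj(c,[[*e,.0075]])[0]-[u0,v0]+.5)*7)
# eye holes in image1: local green max
c1=dict(np.load("scene1.npz")); im=crop(c1,u0,v0,368,332,7,1.0).astype(float); G=cv2.GaussianBlur(im[...,1],(0,0),3)
for (x,y) in((262,307),(285,358)):
    w=G[y-14:y+15,x-14:x+15]; j=np.unravel_index(w.argmax(),w.shape); print("hole?",x-14+j[1],y-14+j[0],np.round(G[y-20:y+21:5,x-20:x+21:5]).astype(int).tolist())
E
```

```text
tcp mean [590.97237376 186.99458775 124.94923281] sd [0.01856898 0.01090541 0.01612993]
225 [(265, 287), (304, 343)]
230 [(266, 287), (304, 342)]
235 [(267, 287), (303, 340)]
240 [(266, 287), (303, 339)]
245 [(265, 287), (302, 338)]
250 [(264, 286), (300, 334)]
255 [(264, 285), (298, 328)]
260 [(263, 283), (295, 328)]
265 [(263, 281), (294, 326)]
270 [(264, 280), (294, 324)]
275 [(293, 323)]
280 [(293, 322)]
285 [(293, 318)]
290 [(293, 315)]
295 [(293, 313)]
300 [(293, 312)]
305 [(292, 310)]
310 [(291, 309)]
315 [(289, 306)]
320 [(288, 302)]
325 []
330 []
335 []
340 []
[62. 62. 62. 61. 63. 66. 64. 61. 57. 54.] [1.1  1.1  1.08 1.08 1.13 1.12 1.08 0.94 0.71 0.62]
eye 1 [596.11454488 193.92486811] crop px [285.12076362 355.75878465]
eye -1 [587.25744628 177.11559077] crop px [263.01035522 304.17177996]
hole? 248 293 [[58, 53, 49, 47, 47, 48, 50, 50, 48], [56, 49, 43, 39, 38, 40, 44, 44, 42], [52, 45, 39, 36, 34, 36, 39, 40, 38], [47, 41, 38, 38, 38, 36, 37, 39, 38], [44, 38, 37, 41, 43, 39, 37, 39, 42], [44, 38, 37, 40, 41, 39, 37, 40, 46], [47, 41, 37, 37, 37, 37, 38, 43, 51], [53, 49, 43, 39, 38, 40, 43, 48, 55], [57, 55, 51, 47, 46, 47, 49, 52, 56]]
hole? 299 344 [[56, 52, 48, 46, 47, 50, 53, 56, 57], [52, 46, 40, 38, 39, 43, 46, 50, 53], [46, 40, 37, 36, 37, 38, 41, 44, 47], [42, 39, 39, 41, 42, 39, 39, 39, 40], [40, 38, 40, 44, 44, 41, 38, 37, 37], [41, 37, 37, 40, 42, 40, 38, 36, 36], [46, 39, 35, 36, 38, 38, 38, 39, 41], [52, 45, 40, 38, 40, 41, 42, 45, 50], [56, 53, 47, 45, 46, 47, 47, 51, 56]]
```

```bash
python3 - <<'E'
from h import *
c=dict(np.load("scene2.npz")); o=np.array([288,252.])
f=lambda q,z:cast(c,np.array(q)/7-.5+o,z)*1e3
E=f([(262,308.5),(283.3,357.5)],.00525); T=f([(272,275),(295.5,323)],.0249)
for n,a in(("eyes",E),("tips",T)): print(n,np.round(a[:,:2],1).tolist(),"mid",a.mean(0)[:2],"ang",np.arctan2(*(a[1]-a[0])[:2][::-1])-np.pi/2,"len",np.linalg.norm(a[1]-a[0]))
D=(E.mean(0)-T.mean(0))[:2]; print("corr",D,"new TCP",np.array([590.97,186.99])+D)
for n in("top1","scene1"):
    from meas import ring
    ct,psi,_,_=ring(dict(np.load(n+".npz"))); print(n,ct+25.5*np.array([np.cos(psi),np.sin(psi)]))
t=dict(np.load("top1.npz")); im=crop(t,155,160,183,195,16,2); cv2.imwrite("pics/r3.png",im)
E
```

```text
eyes [[587.3, 177.0], [595.6, 193.1]] mid [591.4724395  185.07057201] ang -0.479606796674539 len 18.091326253127942
tips [[588.0, 179.0], [595.6, 195.1]] mid [591.79186464 187.0664869 ] ang -0.4423157004742899 len 17.804100195602228
corr [-0.31942514 -1.99591489] new TCP [590.65057486 184.99408511]
top1 [590.3563282  188.46502566]
scene1 [591.68599558 185.52022944]
```

```bash
cat >> h.py <<'E'
def F(k=6,dt=.015):
    a=[]
    for _ in range(k): manip.dwell(dt); s=manip.state(); a.append(np.r_[s["contact_force"],s["moment"],s["tool_pos"]*1e3])
    return np.mean(a,0)
def descend(xy,z0,z1,step,lim,rot_=None,rate=.02):
    b=F(); z=z0; print("base",np.round(b,2))
    while z>z1+1e-6:
        z-=step; manip.move_linear([xy[0],xy[1],z],rate=rate,rot=rot_); f=F(4)
        print("%.2f"%(z*1e3),np.round(f[:6]-b[:6],2),"z",np.round(f[8],2))
        if f[2]-b[2]>lim: return z,True
    return z,False
E
python3 - <<'E'
from h import *
th=-.475-np.pi/2; xy=[.5907,.1852]
manip.move_linear([*xy,.1125],rate=.06,rot=rot(th)); manip.dwell(.3)
print(descend(xy,.1125,.1025,.001,2.5)); st()
E
```

```text
base [ 3.8000e-01 -1.5000e-01 -1.2800e+00  5.0000e-02 -1.0000e-02  0.0000e+00
  5.9091e+02  1.8526e+02  1.1278e+02]
111.50 [-0.07  0.11 -0.21  0.01  0.   -0.01] z 111.45
110.50 [ 0.49  0.16 -0.22  0.02  0.01  0.  ] z 110.42
109.50 [ 0.08  0.53 -0.4   0.02  0.01 -0.02] z 109.43
108.50 [-0.39 -0.23 -0.41  0.02  0.01  0.01] z 108.42
107.50 [ 0.09  0.3  -0.45 -0.    0.02 -0.01] z 107.44
106.50 [-0.38  0.41  0.14  0.02  0.01 -0.05] z 106.43
105.50 [-0.22 -0.25 -0.7   0.02  0.01 -0.01] z 105.43
104.50 [-0.1   0.32  0.28  0.02  0.01  0.02] z 104.42
103.50 [-0.87  0.13  0.15  0.05 -0.03 -0.02] z 103.6
102.50 [-1.14 -0.6   5.56 -0.14  0.1   0.01] z 103.32
(0.1025, True)
 t12.41 tcp [591.29 185.25 103.31] F [-0.94 -0.61  4.82] M [-0.11  0.1   0.01] w49.84
```

Contact came at TCP z 103.4, where the shoulders should meet the ring. Now I unload a little and spread in steps.

```bash
python3 - <<'E'
from h import *
xy=[.5907,.1852]
manip.move_linear([*xy,.1038],rate=.02); print(np.round(F(),2))
for w in(.046,.042,.038,.034,.031,.0285):
    manip.set_gripper(w,50); f=F(); print(w,"%.2f"%(manip.state()["gripper_width"]*1e3),np.round(f[:6],2),np.round(f[8],2))
    if f[2]>6: 
        manip.move_linear([*xy,manip.state()["tool_pos"][2]+.0005],rate=.02)
c=grab("scene",6); np.savez("scene3.npz",**c); cv2.imwrite("pics/s3.png",crop(c,288,252,368,332,7)); st()
E
```

```text
[3.0000e-02 3.1000e-01 5.8000e-01 6.0000e-02 2.0000e-02 0.0000e+00
 5.9049e+02 1.8522e+02 1.0349e+02]
0.046 46.54 [ 0.67  1.15  0.33  0.37 -0.14 -0.01] 103.83
0.042 42.40 [-0.49 -0.61  3.14 -0.05  0.09 -0.02] 104.07
0.038 38.64 [-1.18 -2.19  5.17 -0.39  0.27 -0.02] 104.25
0.034 34.11 [-1.65 -3.12  6.06 -0.62  0.42 -0.02] 104.38
0.031 31.50 [-0.15 -1.07  0.39 -0.16  0.12  0.01] 104.54
0.0285 28.73 [-0.57 -0.44 -1.42  0.    0.06  0.01] 104.59
 t15.52 tcp [590.64 185.29 104.79] F [-0.51  0.25 -1.9 ] M [0.08 0.07 0.07] w28.94
```

View pics/s3.png

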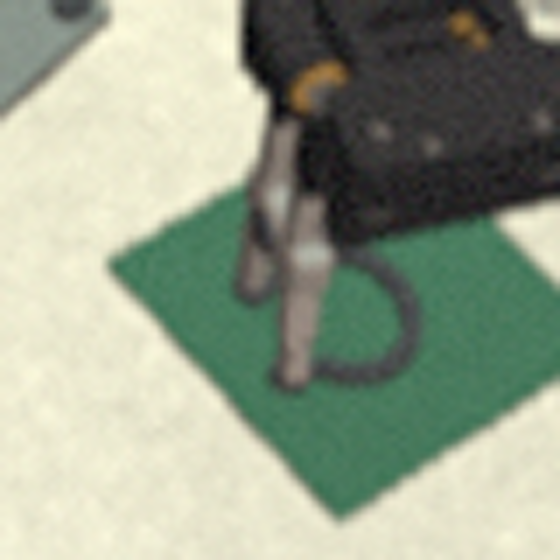

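The picture shows both jaws seated on the eyes at about (256,292) and (290,380), with the ring clearly spread. Now lift and hover over the post.

```bash
python3 - <<'E'
from h import *
manip.move_linear([.5907,.1852,.125],rate=.04); print(np.round(F(),2))
manip.move_linear([.5907,.1852,.187],rate=.12)
psi=-.475; d=np.array([np.cos(psi),np.sin(psi)])
xy=np.array([.59065,.0218])+.0215*d; print(xy)
manip.move_linear([*xy,.187],rate=.15)
manip.move_linear([*xy,.178],rate=.05); manip.dwell(.2)
c=grab("scene",8); np.savez("scene4.npz",**c); t=grab("top",4); np.savez("top4.npz",**t)
u,v=proj(c,[[.595,.022,.07]])[0].astype(int); print(u,v)
a=crop(c,u-30,v-40,u+30,v+30,8)
u2,v2=proj(t,[[.595,.022,.07]])[0].astype(int); b=crop(t,u2-18,v2-35,u2+18,v2+35,8); print(u2,v2)
cv2.imwrite("pics/p4.png",np.hstack([a,b])); st(); print(np.round(F(),2), manip.state()["joint_pos"])
E
```

```text
[-1.6000e-01  9.0000e-02 -2.1300e+00  5.0000e-02 -1.0000e-02  0.0000e+00
  5.9055e+02  1.8516e+02  1.2491e+02]
[0.60976979 0.01196722]
272 236
223 168
 t19.38 tcp [609.76  11.93 177.99] F [-1.42 -0.1  -2.71] M [-0.02  0.01 -0.02] w28.81
[ 2.2000e-01  9.0000e-02 -1.6400e+00  7.0000e-02  1.0000e-02  0.0000e+00
  6.0977e+02  1.1950e+01  1.7800e+02] [-2.12263407e-02  1.86633868e-01  1.81289420e+00 -1.59341406e-06
  1.14209304e+00  2.02456930e+00]
```

View pics/p4.png

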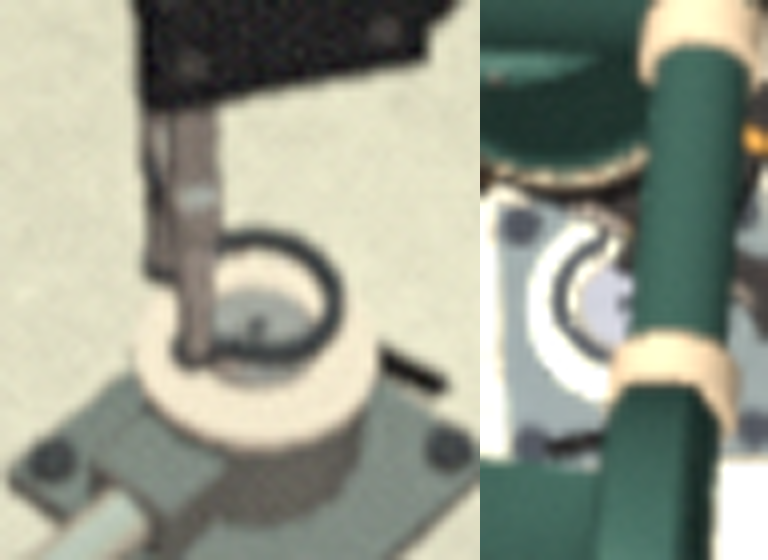

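The ring hangs level and spread over the post, with the rim back at crop (340,300) and jaws on eyes at (190,355) and (155,270). The gray post shows inside the ring. Next I measure the ring-to-post offset in this same view.

```bash
python3 - <<'E'
from h import *
from scipy.optimize import least_squares
ang=np.linspace(0,2*np.pi,60)
def hullc(c,xy,items):
    P=np.vstack([np.c_[xy[0]+r*np.cos(ang),xy[1]+r*np.sin(ang),np.full(60,z)] for r,z in items])
    h=cv2.convexHull((proj(c,P)*16).astype(np.float32)); M=cv2.moments(h); return np.array([M["m10"],M["m01"]])/M["m00"]/16,M["m00"]/256
for n in("scene1","top1"):
    c=dict(np.load(n+".npz")); im=c["image"]
    xy=np.array([.591,.0225]); 
    for nm,items in(("post",[(.0145,.0661),(.0175,.0631),(.0175,.0581)]),("washer",[(.034,.0581),(.034,.0561)])):
        for it in range(2):
            pc,ar=hullc(c,xy,items); 
            s=8; u0,v0=np.floor(pc-26).astype(int); I=cv2.resize(im[v0:v0+53,u0:u0+53],None,fx=s,fy=s,interpolation=cv2.INTER_CUBIC)
            wy=I[...,2]; hi=np.percentile(wy[150:280,150:280],95)
            cen=wy[int((pc[1]-v0)*s)-15:int((pc[1]-v0)*s)+15,int((pc[0]-u0)*s)-15:int((pc[0]-u0)*s)+15].mean()
            m=((wy<(hi+cen)/2) if nm=="post" else (I[...,2]>(hi+60)/2)&(I[...,2]>I[...,0]-5)).astype(np.uint8)
            yy,xx=np.mgrid[:m.shape[0],:m.shape[1]]; rr=np.hypot((xx/s+u0-pc[0]),(yy/s+v0-pc[1]))
            px=(10 if nm=="post" else 20)*(1.45 if n[0]=="s" else 1); m[rr>(0.026 if nm=="post" else .042)*(488/.95 if n[0]=="s" else 401/1.1)]=0
            k=max(cv2.findContours(m,cv2.RETR_EXTERNAL,cv2.CHAIN_APPROX_NONE)[0],key=cv2.contourArea); k=cv2.convexHull(k); M=cv2.moments(k)
            oc=np.array([M["m10"],M["m01"]])/M["m00"]; oc=(oc+.5)/s-.5+[u0,v0]
            z=.063 if nm=="post" else .0575
            D=(cast(c,oc,z)-cast(c,pc,z))[0,:2]; xy=xy+D
        print(n,nm,np.round(xy*1e3,2),"area obs/pred",M["m00"]/64/ar,hi,cen)
c=dict(np.load("scene4.npz")); im=c["image"]
u0,v0=242,196; I=cv2.resize(im[v0:v0+70,u0:u0+60],None,fx=8,fy=8,interpolation=cv2.INTER_CUBIC); L=I.mean(2)
yy,xx=np.nonzero(L<42); W=cast(c,np.c_[(xx+.5)/8-.5+u0,(yy+.5)/8-.5+v0],.0787)[:,:2]*1e3
psi=-.475; d=np.array([np.cos(psi),np.sin(psi)]); ct=np.array([590.65,21.8])
for _ in range(20):
    rel=W-ct; r=np.linalg.norm(rel,axis=1); s=(r<25)&(r>13)&(rel@d<2)
    o=least_squares(lambda p:np.linalg.norm(W[s]-p[:2],axis=1)-p[2],[*ct,18.9]); ct=o.x[:2]
print("ring back circle",np.round(o.x,2),s.sum())
for a in range(100,260,20):
    q=np.array([np.cos(psi+np.radians(a)),np.sin(psi+np.radians(a))]); rr=(W[s]-ct); k=np.abs(rr@np.array([-q[1],q[0]]))<1; k&=rr@q>0
    if k.any(): print(a,np.round([(rr[k]@q).min(),(rr[k]@q).max()],1))
E
```

```text
scene1 post [591.23  21.34] area obs/pred 0.8986228377571729 126.81778427039582 73.89167192580315
scene1 washer [578.7   4. ] area obs/pred 2.3112587927509822 126.84512292916574 82.48291521810823
top1 post [589.98  24.23] area obs/pred 0.9352550881643824 149.23132425198952 85.07389165867534
top1 washer [590.39  24.71] area obs/pred 1.0086796596764618 149.23132425198952 85.07389165867534
ring back circle [592.94  21.63  21.9 ] 1620
100 [20.  23.8]
120 [20.8 23.6]
140 [21.1 23. ]
160 [21.6 21.6]
180 [20.4 22.7]
200 [20.4 22.9]
220 [20.7 23.5]
240 [21.1 23.3]
```

Post in the tool-corrected frame, from both cameras: (590.5, 21.5). I shift by a few tenths and slide down with force guidance.

```bash
python3 - <<'E'
from h import *
psi=-.475; d=np.array([np.cos(psi),np.sin(psi)])
xy=np.array([.5905,.0215])+.0212*d
manip.move_linear([*xy,.170],rate=.03); manip.dwell(.2); b=F(8); print("base",np.round(b,2))
z=.170; stop=0
for i in range(22):
    z-=.0007; manip.move_linear([*xy,z],rate=.02); f=F(4); df=f[:6]-b[:6]
    print("%.1f"%(z*1e3),np.round(xy*1e3,2),np.round(df,2),"z %.2f"%f[8])
    if np.linalg.norm(df[:2])>1.2: xy=xy+df[:2]/np.linalg.norm(df[:2])*.0003
    if df[2]>6: break
st()
E
```

```text
base [-3.4000e-01  1.2000e-01 -1.3800e+00  5.0000e-02 -1.0000e-02 -3.0000e-02
  6.0949e+02  1.1810e+01  1.7018e+02]
169.3 [609.35  11.8 ] [ 0.67  0.04 -0.39 -0.01 -0.    0.01] z 169.27
168.6 [609.35  11.8 ] [ 0.19 -0.39 -0.56 -0.    0.02  0.03] z 168.54
167.9 [609.35  11.8 ] [ 0.37 -0.02 -0.46  0.01  0.01  0.01] z 167.83
167.2 [609.35  11.8 ] [ 0.61  0.11 -0.97  0.02 -0.01  0.02] z 167.16
166.5 [609.35  11.8 ] [ 0.62 -0.16 -0.59 -0.    0.03  0.03] z 166.47
165.8 [609.35  11.8 ] [ 0.41  0.33 -0.43  0.04 -0.05  0.04] z 165.84
165.1 [609.35  11.8 ] [ 0.82  0.41  0.1   0.1  -0.13  0.  ] z 165.20
164.4 [609.35  11.8 ] [ 1.01  0.36  0.3   0.15 -0.2   0.02] z 164.57
163.7 [609.35  11.8 ] [ 1.41  0.5  -0.17  0.2  -0.29 -0.02] z 163.56
163.0 [609.64  11.9 ] [ 1.71  0.4  -0.61  0.17 -0.24  0.03] z 162.78
162.3 [609.93  11.97] [ 1.42  0.2  -0.71  0.17 -0.19  0.01] z 162.15
161.6 [610.23  12.01] [ 0.62  0.25 -0.16  0.1  -0.14  0.02] z 161.50
160.9 [610.23  12.01] [ 0.66  0.28 -0.38  0.1  -0.12  0.02] z 160.85
160.2 [610.23  12.01] [ 0.79  0.01 -0.68  0.05 -0.11  0.02] z 160.16
159.5 [610.23  12.01] [ 0.77 -0.2   0.64  0.04 -0.08  0.02] z 159.65
158.8 [610.23  12.01] [ 0.22 -0.11  4.51 -0.02  0.04  0.03] z 159.50
158.1 [610.23  12.01] [ 0.75 -0.55  6.17 -0.02  0.04 -0.  ] z 158.64
 t25.61 tcp [610.6   11.98 158.61] F [-0.17 -0.55  5.1 ] M [ 0.04 -0.   -0.03] w28.74
```

The ring passed the wide part with no vertical force and reached the washer at 159.6, as predicted. Now I press the washer down to its stop.

```bash
python3 - <<'E'
from h import *
xy=np.array([.61023,.01201]); z=.1581
for i in range(14):
    z-=.0005; manip.move_linear([*xy,z],rate=.02); manip.dwell(.05); f=F(5)
    print("%.1f"%(z*1e3),np.round(f[:6],2),"z %.2f"%f[8],"x,y",np.round(f[6:8],2))
    if f[2]>13.0: break
st()
E
```

```text
157.6 [-0.48  0.42  5.44  0.07  0.01  0.01] z 158.08 x,y [610.61  11.99]
157.1 [-0.36  0.02  5.81  0.01  0.08 -0.02] z 157.75 x,y [610.7   11.97]
156.6 [-0.13 -0.11  6.75  0.    0.08 -0.  ] z 157.44 x,y [610.79  11.94]
156.1 [-0.16 -0.26  7.42 -0.01  0.12 -0.03] z 157.13 x,y [610.89  11.92]
155.6 [-0.5  -0.31  7.83 -0.01  0.11 -0.01] z 156.81 x,y [610.98  11.91]
155.1 [-1.03 -0.27  8.53 -0.03  0.16 -0.01] z 156.49 x,y [611.07  11.89]
154.6 [-0.76 -0.49  8.82 -0.03  0.18  0.  ] z 156.17 x,y [611.17  11.87]
154.1 [-0.98 -0.1   9.77 -0.04  0.2  -0.01] z 155.84 x,y [611.24  11.84]
153.6 [-1.03 -0.51 11.35 -0.07  0.28  0.  ] z 155.75 x,y [611.46  11.79]
153.1 [-1.46 -0.37 12.85 -0.08  0.38  0.  ] z 155.69 x,y [611.67  11.75]
152.6 [-1.7  -0.78 14.2  -0.13  0.46 -0.02] z 155.63 x,y [611.87  11.7 ]
 t29.82 tcp [611.87  11.7  155.63] F [-2.52 -0.47 13.52] M [-0.1   0.48 -0.02] w28.68
```

Stop reached at TCP z≈155.8. Now I open in steps, letting the eyes move out and keeping the press at about 12–15 N.

```bash
python3 - <<'E'
from h import *
psi=-.475; d=np.array([np.cos(psi),np.sin(psi)]); pc=np.array([.5911,.0218])
el=lambda r:np.interp(r,[0,.16,.20,.22,.24],[25.5,22.8,21.8,21.2,20.7])/1e3
z=.1528; off=np.array([.0014,-.0003])
for w in np.arange(.030,.0511,.002):
    a=(.055-w)/.124; r=max(0,(106*a-4-1.2)/84)
    manip.set_gripper(w,50); manip.move_linear([*(pc+el(r)*d-off),z],rate=.03); f=F(4)
    print("w%.1f %.2f r%.3f"%(w*1e3,manip.state()["gripper_width"]*1e3,r),np.round(f[:6],2),"z %.2f cmd %.2f"%(f[8],z*1e3),"tgt",np.round((pc+el(r)*d)*1e3,2),np.round(f[6:8],2))
    off=off+np.clip(f[6:8]/1e3-(pc+el(r)*d),-.0005,.0005)*.7
    if f[2]>15: z+=.0006
    if f[2]<11.5: z-=.0008
    if f[2]>20: z+=.001
st()
c=grab("scene",8); np.savez("scene5.npz",**c); cv2.imwrite("pics/q5.png",crop(c,242,196,302,266,8))
E
```

```text
w30.0 30.54 r0.193 [-3.30e-01  6.00e-02  1.18e+01  4.00e-02  9.00e-02  1.00e-02] z 155.68 cmd 152.80 tgt [610.65  11.74] [611.28  12.01]
w32.0 32.39 r0.172 [-1.100e-01  4.900e-01  1.232e+01  2.500e-01 -0.000e+00  1.000e-02] z 155.64 cmd 152.80 tgt [611.11  11.51] [611.53  11.84]
w34.0 34.10 r0.152 [ 3.400e-01  5.400e-01  1.161e+01  2.900e-01 -1.000e-02  0.000e+00] z 155.62 cmd 152.80 tgt [611.5   11.31] [611.66  11.46]
w36.0 36.41 r0.131 [-4.400e-01  2.100e-01  1.195e+01  1.500e-01  1.000e-02 -1.000e-02] z 155.55 cmd 152.80 tgt [611.8   11.15] [611.75  11.05]
w38.0 38.44 r0.111 [ 0.19  0.43 11.46  0.14  0.02 -0.02] z 155.47 cmd 152.80 tgt [612.11  11.  ] [612.04  10.9 ]
w40.0 40.47 r0.091 [-6.000e-02  1.600e-01  1.333e+01  1.300e-01  1.000e-02  0.000e+00] z 155.28 cmd 152.00 tgt [612.42  10.84] [612.87  10.82]
w42.0 42.02 r0.070 [ 4.400e-01  6.300e-01  1.304e+01  1.900e-01 -3.000e-02 -1.000e-02] z 155.15 cmd 152.00 tgt [612.72  10.68] [612.81  10.74]
w44.0 44.51 r0.050 [ 3.500e-01  1.600e-01  1.243e+01  1.900e-01 -4.000e-02  1.000e-02] z 155.00 cmd 152.00 tgt [613.03  10.52] [612.97  10.57]
w46.0 46.15 r0.030 [ 7.00e-01  7.10e-01  1.23e+01  1.90e-01 -7.00e-02 -1.00e-02] z 154.89 cmd 152.00 tgt [613.33  10.37] [613.23  10.37]
w48.0 48.19 r0.009 [ 3.300e-01  5.200e-01  1.135e+01  1.700e-01 -1.000e-02  3.000e-02] z 154.71 cmd 152.00 tgt [613.64  10.21] [613.45  10.15]
w50.0 50.41 r0.000 [ 0.13  0.51 11.76  0.12 -0.03 -0.02] z 153.99 cmd 151.20 tgt [613.78  10.14] [613.79  10.08]
 t35.88 tcp [613.78  10.1  153.98] F [-0.02  0.94 11.73] M [0.13 0.01 0.02] w50.41
```

View pics/q5.png

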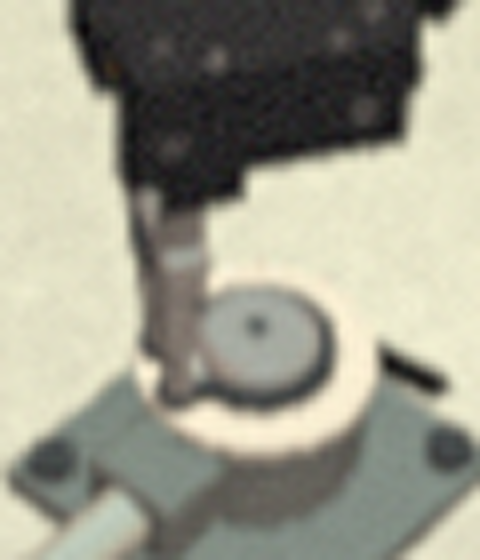

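The dark ring sits close around the post under its lip, with jaws on the eyes at about (165,385). Now I unload, lift off and check the seat before returning the pliers.

```bash
python3 - <<'E'
from h import *
xy=np.array([.6138,.0101])
for z in(.1545,.1565,.158,.160,.163): manip.move_linear([*xy,z],rate=.04); f=F(3); print(z,np.round(f[:6],2),np.round(f[6:],2))
manip.move_linear([*xy,.195],rate=.12)
manip.move_pose([.612,-.2435,.190],rot(-1.8256)); st()
t=grab("top",1); c=grab("scene",6); np.savez("scene6.npz",**c)
a=crop(c,242,210,302,265,7); 
u,v=proj(c,[[.612,-.2435,.07]])[0].astype(int); b=crop(c,u-26,v-35,u+26,v+20,7); print(u,v)
cv2.imwrite("pics/z6.png",np.hstack([a,b]))
E
```

```text
0.1545 [ 0.75  0.33  7.2   0.17 -0.06  0.02] [614.37  10.23 155.1 ]
0.1565 [-0.12  0.29  0.87  0.08 -0.03 -0.  ] [613.11  10.13 155.55]
0.158 [-0.15 -0.1  -1.5   0.07  0.    0.04] [613.21  10.07 157.23]
0.16 [ 0.32  0.07 -1.89  0.03  0.01 -0.  ] [613.87  10.08 160.12]
0.163 [ 0.17  0.36 -1.28  0.08  0.02  0.03] [614.    10.09 163.32]
 t39.18 tcp [ 611.76 -242.54  189.25] F [ 0.13 -0.23 -1.09] M [ 0.06 -0.01  0.01] w50.29
193 179h.py:7: RuntimeWarning: All-NaN slice encountered
  z=np.array([x["z_map"] for x in cs]); z[z==0]=np.nan; c["z_map"]=np.nanmedian(z,0); return c
```

View pics/z6.png

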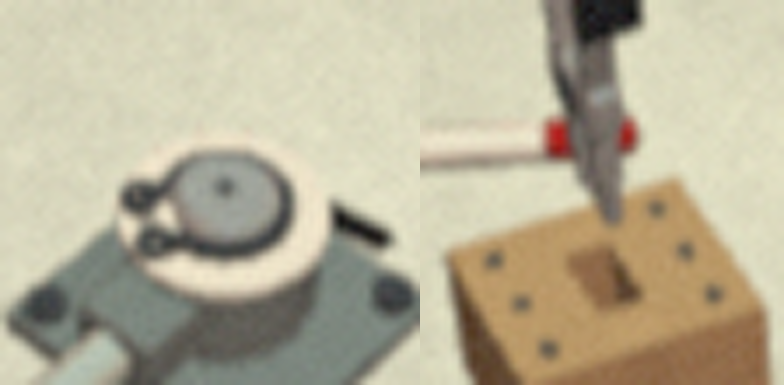

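The ring is closed in the groove: eyes at (140,197) and (157,240), spacing as when closed, rim under the lip and washer held down. The pliers hang over the slot at crop (608,270). Next I put them back.

```bash
python3 - <<'E'
from h import *
xy=[.612,-.2435]; ok=True
manip.move_linear([*xy,.166],rate=.1); b=F(4); print(np.round(b,2))
for z in(.160,.154,.148,.140,.130,.120):
    manip.move_linear([*xy,z],rate=.06); f=F(2); print(z,np.round(f[:6]-b[:6],2))
    if f[2]-b[2]>5 or np.linalg.norm((f-b)[:2])>6: ok=False; break
if ok: print(descend(xy,.120,.107,.001,2.5,rate=.03))
st()
E
```

```text
[-3.0000e-02 -1.3000e-01 -8.1000e-01  7.0000e-02  1.0000e-02  0.0000e+00
  6.1163e+02 -2.4335e+02  1.6531e+02]
0.16 [-0.01  0.54 -0.26 -0.04 -0.    0.03]
0.154 [-0.52  0.08 -0.95 -0.    0.01  0.02]
0.148 [-0.45 -0.14 -0.56 -0.    0.01  0.02]
0.14 [ 0.04  0.41 -1.17 -0.06  0.01  0.02]
0.13 [ 0.1   0.02 -1.12 -0.02  0.01 -0.05]
0.12 [ 0.73 -0.38 -0.57  0.01 -0.02 -0.02]
base [ 1.3000e-01 -3.0000e-02 -1.3100e+00  7.0000e-02  2.0000e-02 -1.0000e-02
  6.1192e+02 -2.4346e+02  1.1981e+02]
119.00 [-0.2  -0.09 -0.18 -0.03  0.03 -0.02] z 119.1
118.00 [-0.28  0.3   0.1  -0.01 -0.02  0.02] z 117.94
117.00 [-0.65  0.34 -0.34 -0.03  0.    0.02] z 116.92
116.00 [-0.66 -0.06  0.19 -0.02 -0.02 -0.  ] z 115.94
115.00 [-0.38  0.28 -0.28 -0.04  0.01  0.02] z 114.91
114.00 [-0.27 -0.02  0.05 -0.03  0.02  0.03] z 113.91
113.00 [-0.07 -0.14 -0.09 -0.02  0.02  0.03] z 112.93
112.00 [-0.06  0.31  0.09  0.   -0.02  0.  ] z 111.92
111.00 [-0.35  0.26  2.56  0.02  0.01  0.02] z 111.58
(0.11099999999999999, True)
 t44.81 tcp [ 612.34 -243.66  111.57] F [-0.07  0.98  1.11] M [0.08 0.03 0.05] w49.95
```

Housing is on the block at the same height as at pickup. Release in two steps, retreat and check.

```bash
python3 - <<'E'
from h import *
manip.set_gripper(.058); manip.dwell(.1); manip.set_gripper(.088); st("open")
manip.move_linear([.612,-.2435,.20],rate=.12); manip.move_linear([.56,-.32,.26],rate=.2); manip.dwell(.4); st()
c=grab("scene",5); t=grab("top",3); np.savez("scene7.npz",**c); np.savez("top7.npz",**t)
u,v=proj(c,[[.612,-.2435,.09]])[0].astype(int)
cv2.imwrite("pics/f7.png",np.hstack([crop(c,u-28,v-32,u+28,v+25,6),crop(t,195,140,252,197,6)]))
P=cloud(c)
from meas import ring
E
```

```text
open t45.84 tcp [ 612.01 -243.5   111.  ] F [ 0.01 -0.09 -0.57] M [0.1  0.06 0.01] w88.20
 t47.83 tcp [ 560.2  -319.34  259.47] F [ 0.45  0.62 -1.11] M [ 0.06  0.02 -0.02] w88.02
```

View pics/f7.png

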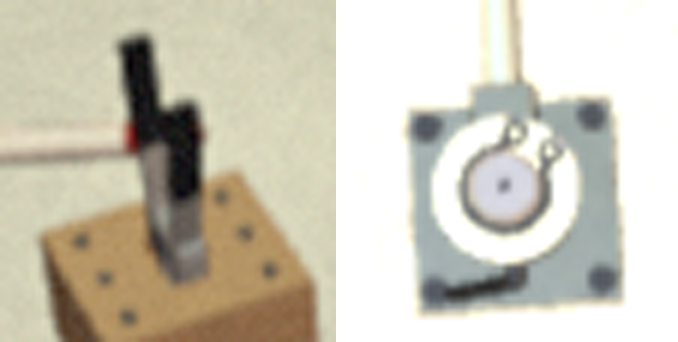

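The pliers stand upright in the slot, as in the first picture. The ring is closed and concentric around the post with its eyes at (515,132) and (551,152). I'm handing in.

```bash
python3 -c "
from h import *
order.close_job(); st()"
```

```text
the job is handed in; nothing more can be done
the job is handed in; nothing more can be done
```

I fitted the snap ring to the post, put the pliers back in the slot and handed the job in at about 48 s of the 64 s allowed. No verdict is reported.

- **Pick-up:** The pins went into both eyes on the first try. I spread the ring to an estimated 0.19–0.22 rad, judged from the grip width, and lifted it off the mat.
- **Fitting:** I slid the ring over the post with under 2 N sideways. I pressed the washer to its stop with about 14 N at the wrist sensor, or about 16 N allowing for the pliers' weight. I then let the ring close step by step while the eyes moved outward.
- **Last checks:** The final pictures show the ring closed and concentric under the post's lip, with the washer held down. The pliers stand upright with their housing on the block, at the same height as at pick-up, and the gripper is clear.
- **Not measured or disagreeing:**
  - I judged the ring's final flatness, arm angle and washer load from the pictures and press forces only.
  - The two cameras disagreed by about 2–3 mm. I corrected for this using the view of the plier tips.
  - One washer outline fit (scene camera) failed and I did not use it.
  - I did not check the bystanders' positions numerically; nothing came near the box or clip, and the marker looks unmoved in the last picture.

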